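# Sort the vials and comb after a gel run

## Robot

A 6-joint arm with a two-finger parallel gripper is mounted at the origin on the work surface. World frame = base frame: x ahead of the robot, y to its left, z up, the work surface at z = 0. Lengths are in m, angles in rad, forces in N, time in s.
With the tool pointing down it reaches from about 0.275 to 1 m from the base axis. Payload 8.4 kg.
Tool frame: the origin (TCP) lies at the very end of the fingers, on their centre line; the grasp point (between the pads) lies 19 mm behind it; z points along the fingers, y is the line along which they close (so a half turn about z gives the same grasp; the last joint's range is limited). The gripper opens to 85 mm and grips with 20 to 120 N. Pads are 22 mm wide; open, the fingers measure 114 mm over their backs; the gripper's body (76 mm by 85 mm) begins 54 mm behind the grasp point. The pads swing forward as they close: fully open they stand 13 mm farther back than shut.
Start: joints at [-1.281, 0.353, 1.633, -0, 1.155, -0.002], TCP at [0.18, -0.599, 0.231] pointing down, gripper open.
Joint ranges: [-2.63, 2.63], [-0.92, 2.1], [0.06, 2.66], [-1.3, 4.44], [0, 2.69], [-3.02, 3.02]. Speed limits (rad/s): [2.22, 2.22, 2.79, 3.14, 3.14, 3.14].

## Interface

Orientations are given as a unit quaternion [x, y, z, w].
In Python, from bench import robot gives the robot as it stands. The module is installed in compiled form; this text tells all that it offers.
- The arm moves only by the tool arm_command, never from a script. Its argument "targets" is one flat list of numbers, 6 for each row, row after row: the shift along the world's x, y, z normalised to -1 to 1, where 1 is 0.2 m, then the turn, a rotation vector about the world's x, y, z normalised to -1 to 1, where 1 is 90 degrees. In form: [tx, ty, tz, rx, ry, rz, tx, ty, tz, rx, ry, rz, ...]. A call has 1 to 8 rows; each row shifts and turns the commanded pose from where the row before left it; what a row does not reach is not made up. A row lasts 1/8 s, in which the tool goes at most 62.5 mm and 10.7 degrees, less where a joint would pass 70% of its speed; a pose out of reach is approached as far as the arm can. A call with a number of a shift or a turn outside -1 to 1 is refused whole. A call with a gripper value outside its range is refused whole. "gripper" is the opening, from 0 (shut) to 1 (fully open), set as the call begins (left out, the last holds). The fingers move at their own pace and stop on an object; "force" is the grip in N (left out, the last holds). Time passes only in rows, so rows that do not move let the fingers close. It gives the time, the measured TCP pose, the force, the opening and the grip force at its end, in the units of the state.
- robot.state(): the state, without advancing time (a new reading comes with each control period).
- robot.read_camera(name): name is "scene" or "top"; returns a dict with "pixels" (420x560x3 uint8, red, green, blue), "camera_matrix" (3x3 intrinsics, pixels), "T" (4x4, takes a point from camera to world coordinates). Camera axes: x right, y down, z forward; pixel columns grow to the right and rows downward; lengths in m; the calibration is good to about 2 mm. A picture is of the moment at which its call begins. There is no depth.
- robot.sign_off(): hands the job in; it is judged then, once.
The state is a dict: "time": time; "joint_pos": joint angles; "qd": joint speeds; "joint_torque": joint torques, N m; "tcp_pos": TCP position; "ee_rot": TCP orientation; "contact_force": force on the tool from outside, world axes, zero at the start; "wrist_torque": the same for the moment, N m; "width": opening from 0.0 (shut) to 1.0 (fully open); "gripper_force": force on a finger pad.
Only numpy, scipy, OpenCV 4.12 (cv2) and the standard library are available. Lean on these libraries where they do the work, as an engineer would, in place of code of your own. Each camera call takes 0.05 s, during which the arm holds its last target. There are 200 camera calls.

## Task

Tidy up after the gel run: stand the two blue-capped vials in the blue tray and the two orange-capped vials in the orange tray, one to a bay, and stand the red gel comb on its feet in the black tray. Set each thing down upright without dropping it, and leave the glass beaker where it stands.

Things in the scene. Friction and masses are not known exactly. Their poses are not given: they have to be found in the camera images.
- vial_blue_1_mid (a point): centre, half-way up (30 mm above its foot), of one of the two vials whose cap is blue: an off-white upright plastic vial 28 mm in diameter and 60 mm tall, with a band of blue low on its side and a screw cap of blue as its top 14 mm; about 40 g; stands loose on the bench; its z axis points up out of the cap
- vial_blue_2_mid (a point): centre, half-way up (30 mm above its foot), of one of the two vials whose cap is blue: an off-white upright plastic vial 28 mm in diameter and 60 mm tall, with a band of blue low on its side and a screw cap of blue as its top 14 mm; about 40 g; stands loose on the bench; its z axis points up out of the cap
- vial_orange_1_mid (a point): centre, half-way up (30 mm above its foot), of one of the two vials whose cap is orange: an off-white upright plastic vial 28 mm in diameter and 60 mm tall, with a band of orange low on its side and a screw cap of orange as its top 14 mm; about 40 g; stands loose on the bench; its z axis points up out of the cap
- vial_orange_2_mid (a point): centre, half-way up (30 mm above its foot), of one of the two vials whose cap is orange: an off-white upright plastic vial 28 mm in diameter and 60 mm tall, with a band of orange low on its side and a screw cap of orange as its top 14 mm; about 40 g; stands loose on the bench; its z axis points up out of the cap
- comb_mid (a point): centre, half-way up (22 mm above the bench), of the loose dark-red plastic gel comb, 84 mm long (its y), 44 mm tall, about 45 g, which stands teeth down on two end feet, each 26 mm wide (its x), 12 mm long and 6 mm high; its back, the upper 16 mm (28 to 44 mm above its feet), is a straight bar 12 mm thick (its x) to be gripped across this thickness, in the middle; below hang thin teeth; its z axis points up
- tray_blue: fixed shallow blue tray with two square bays side by side; origin at the centre of its underside, on the bench; outside 56 mm along its x, 108 mm along its y, 14 mm high; walls and middle divider 4 mm thick and 14 mm high, inner floor 4 mm above the bench; the two bays, each 48 mm by 48 mm, are centred 26 mm either side of the origin along its y axis
- tray_orange: fixed shallow orange tray with two square bays side by side; origin at the centre of its underside, on the bench; outside 56 mm along its x, 108 mm along its y, 14 mm high; walls and middle divider 4 mm thick and 14 mm high, inner floor 4 mm above the bench; the two bays, each 48 mm by 48 mm, are centred 26 mm either side of the origin along its y axis
- tray_black: fixed shallow black tray with one long bay; origin at the centre of its underside, on the bench; outside 56 mm along its x, 118 mm along its y, 14 mm high; walls 4 mm thick, inner floor 4 mm above the bench; bay 48 mm (x) by 110 mm (y), centred on the origin
- beaker: open clear-glass beaker, 60 mm in diameter and 65 mm tall, standing loose among the vials and the comb, not to be moved; origin at the centre of its underside

How it is judged:
At the end, for the whole second after the job is handed in: All five stand upright (within 0.15 rad), at rest, on the floors of their trays: blue vials in blue, orange in orange (centres within 16 mm across, 42 mm along of the tray's middle), the comb in black (within 18 mm across, 21 mm along); heights within 6 mm of standing on the floor (x of vial_blue_1_mid in the frame of tray_blue between -0.016 and 0.016 m and y of vial_blue_1_mid in the frame of tray_blue between -0.042 and 0.042 m and z of vial_blue_1_mid in the frame of tray_blue between 0.028 and 0.04 m and angle between each of vial_blue_1_mid, vial_blue_2_mid, vial_orange_1_mid, vial_orange_2_mid, comb_mid's own z axis and vertical below 0.15 rad and linear speed of each of vial_blue_1, vial_blue_2, vial_orange_1, vial_orange_2, comb below 0.02 m/s and x of vial_blue_2_mid in the frame of tray_blue between -0.016 and 0.016 m and y of vial_blue_2_mid in the frame of tray_blue between -0.042 and 0.042 m and z of vial_blue_2_mid in the frame of tray_blue between 0.028 and 0.04 m and x of vial_orange_1_mid in the frame of tray_orange between -0.016 and 0.016 m and y of vial_orange_1_mid in the frame of tray_orange between -0.042 and 0.042 m and z of vial_orange_1_mid in the frame of tray_orange between 0.028 and 0.04 m and x of vial_orange_2_mid in the frame of tray_orange between -0.016 and 0.016 m and y of vial_orange_2_mid in the frame of tray_orange between -0.042 and 0.042 m and z of vial_orange_2_mid in the frame of tray_orange between 0.028 and 0.04 m and x of comb_mid in the frame of tray_black between -0.018 and 0.018 m and y of comb_mid in the frame of tray_black between -0.021 and 0.021 m and z of comb_mid in the frame of tray_black between 0.02 and 0.032 m); the robot touches nothing.
It fails at once if the beaker is shoved more than 25 mm from its place, or lifted or knocked over (distance of beaker from where it was at the start of the episode above 0.025 m or angle between beaker's own z axis and vertical above 0.5 rad).
It fails at once if a vial or the comb is dropped or thrown (it travels faster than 0.7 m/s, as after a fall of 25 mm, with no finger on it) ((linear speed of vial_blue_1 above 0.7 m/s and contact force between the fingers and vial_blue_1 below 0.05 N) or (linear speed of vial_blue_2 above 0.7 m/s and contact force between the fingers and vial_blue_2 below 0.05 N) or (linear speed of vial_orange_1 above 0.7 m/s and contact force between the fingers and vial_orange_1 below 0.05 N) or (linear speed of vial_orange_2 above 0.7 m/s and contact force between the fingers and vial_orange_2 below 0.05 N) or (linear speed of comb above 0.7 m/s and contact force between the fingers and comb below 0.05 N)).
It also fails if it takes over 115 s, if anything falls off the work surface, if the arm or the gripper's body presses on something with over 40 N, if the wrist force passes 120 N, or if a joint passes its speed limit or range.

## Working session

There is one attempt and no reset: what is moved stays moved. The work goes in short steps, Python scripts to look and compute and a tool call to move; the robot and the scene stay as the last step left them, time stands still between calls to the robot, and variables do not carry over. Pictures are saved under pics/ and viewed, at most 14 in all, crops included, and the job is handed in when it is done.

Besides the shell and the picture viewer there is one more tool, called after "Call:" by a JSON object that holds its "name" and its "arguments", one argument or row to a line. arm_command: Moves the arm, as the interface text tells. Scaled input: -1 to 1 covers 0.2 m each way for a shift and 90 degrees each way for a turn. Its arguments: {"type":"object","properties":{"targets":{"type":"array","items":{"type":"number","minimum":-1,"maximum":1}},"gripper":{"type":"number"},"force":{"type":"number"}},"required":["targets"]}

```bash
mkdir -p pics; python3 - <<'E'
from bench import robot
import cv2,numpy as np
for n in("top","scene"):
    r=robot.read_camera(n);cv2.imwrite(f"pics/{n}0.png",r["pixels"][:,:,::-1]);print(n,r["camera_matrix"].tolist(),np.round(r["T"],4).tolist())
s=robot.state();print(s)
E
```

```text
top [[493.680660128018, 0.0, 281.242053816995], [0.0, 493.680660128018, 210.59175852503824], [0.0, 0.0, 1.0]] [[-0.0254, -0.9916, 0.1267, 0.3612], [-0.9994, 0.0223, -0.0251, 0.0227], [0.0221, -0.1272, -0.9916, 1.3066], [0.0, 0.0, 0.0, 1.0]]
scene [[407.2895508769174, 0.0, 277.7010196928614], [0.0, 407.2895508769174, 208.71958751694666], [0.0, 0.0, 1.0]] [[0.4852, 0.6531, -0.5814, 1.041], [0.8743, -0.3722, 0.3115, -0.2431], [-0.0129, -0.6595, -0.7516, 0.695], [0.0, 0.0, 0.0, 1.0]]
{'time': 0.1, 'joint_pos': array([-1.28143368e+00,  3.53593994e-01,  1.63405916e+00,  1.08433574e-06,
        1.15517755e+00, -2.38940973e-03]), 'qd': array([-2.72347046e-04, -4.10618186e-05, -1.18983141e-03,  2.24607465e-04,
        1.68583078e-03, -1.05224358e-03]), 'joint_torque': array([-2.61618720e-05, -6.06357694e+01, -3.42820323e+01,  9.49580749e-05,
        4.02772363e-03,  5.22775849e-06]), 'tcp_pos': array([ 0.1796559 , -0.5981835 ,  0.23062757]), 'ee_rot': array([ 9.89378789e-01,  1.45358962e-01, -8.80261806e-05, -6.12731885e-04]), 'contact_force': array([-0.09786615,  0.19525724,  0.38676628]), 'wrist_torque': array([ 0.01269529,  0.01307749, -0.01329132]), 'gripper_force': 0.0, 'width': 0.9996961954812361}
```

View pics/top0.png

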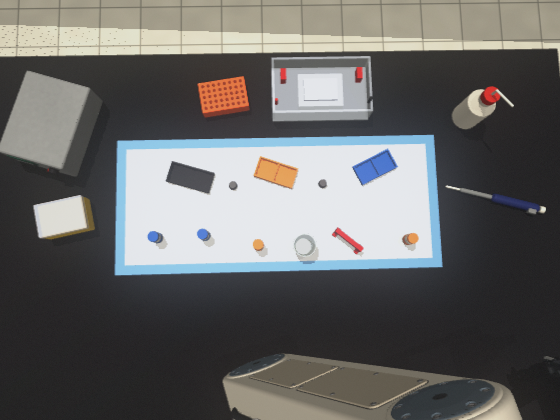

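View pics/scene0.png

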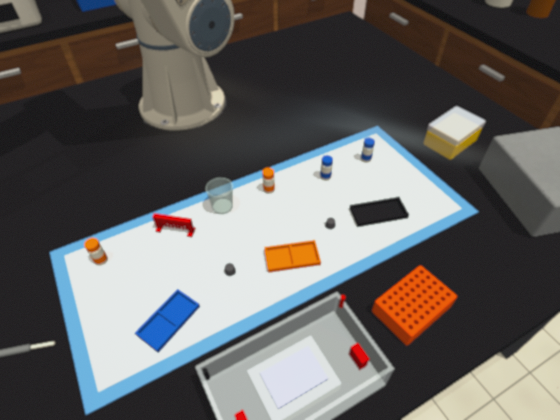

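The top view shows, by pixel: blue vials (155,237) and (204,235), orange vials (259,245) and (411,239), beaker (305,245), and comb (348,240). The trays are black (190,177), orange (276,173) and blue (375,167), with two small dark knobs at (233,185) and (323,183). The scene view shows everything standing upright.

```bash
cat > h.py <<'E'
from bench import robot
import cv2,numpy as np
def ray(r,p,z):
    d=np.linalg.inv(r["camera_matrix"])@[p[0],p[1],1.];d=r["T"][:3,:3]@d;o=r["T"][:3,3]
    return (o+d*(z-o[2])/d[2])
def comps(r,h0,h1,smin,vmin,vmax,box,amin=8,smax=255):
    hsv=cv2.cvtColor(r["pixels"],cv2.COLOR_RGB2HSV);lo=(h0,smin,vmin);hi=(h1,smax,vmax)
    m=cv2.inRange(hsv,lo,hi)
    if h0==170: m|=cv2.inRange(hsv,(0,smin,vmin),(5,smax,vmax))
    k=np.zeros_like(m);x0,y0,x1,y1=box;k[y0:y1,x0:x1]=m[y0:y1,x0:x1]
    c,_=cv2.findContours(k,cv2.RETR_EXTERNAL,cv2.CHAIN_APPROX_NONE)
    return [x[:,0,:] for x in c if len(x)>=amin]
def show(r,name,cs,z):
    for c in cs:
        w=np.array([ray(r,p,z)[:2] for p in c])
        (cx,cy),(a,b),t=cv2.minAreaRect((w*1000).astype(np.float32))
        if a<b: t+=90
        # centroid, long-axis angle in world deg
        print(name,"px",c.mean(0).round(),"rect ctr",round(cx),round(cy),"size",round(max(a,b)),round(min(a,b)),"long axis deg",round((t+90)%180-90,1))
E
python3 - <<'E'
from h import *
r=robot.read_camera("top");B=(127,147,430,264)
show(r,"blue tray",comps(r,105,125,140,60,255,(340,145,405,190)),.012)
show(r,"orange tray",comps(r,6,20,140,80,255,(245,150,310,195)),.012)
show(r,"black tray",comps(r,0,180,0,0,70,(160,155,222,198)),.012)
show(r,"knobs",comps(r,0,180,0,0,100,(222,175,245,195)),.01)
show(r,"knobs",comps(r,0,180,0,0,100,(312,175,335,195)),.01)
show(r,"blue vial",comps(r,105,128,140,50,255,(140,220,225,255)),.056)
show(r,"orange vial",comps(r,6,20,140,80,255,(245,230,430,256)),.056)
show(r,"comb",comps(r,170,180,120,60,255,(325,220,370,260)),.044)
show(r,"beaker",comps(r,0,180,0,0,215,(285,225,322,262)),.03)
s=robot.state();print(s["time"])
cv2.imwrite("pics/crop.png",cv2.resize(r["pixels"][145:265,130:430,::-1],None,fx=2.6,fy=2.6,interpolation=2))
E
```

```text
blue tray px [375. 166.] rect ctr 641 -264 size 106 53 long axis deg -64.5
orange tray px [275. 171.] rect ctr 631 3 size 104 54 long axis deg 70.6
knobs px [234. 187.] rect ctr 592 114 size 15 6 long axis deg -59.7
knobs px [321. 186.] rect ctr 592 -118 size 16 7 long axis deg 57.3
blue vial px [153. 236.] rect ctr 462 318 size 23 23 long axis deg 0.4
blue vial px [202. 234.] rect ctr 466 193 size 20 20 long axis deg -0.3
orange vial px [258. 244.] rect ctr 437 53 size 23 23 long axis deg 25.3
orange vial px [412. 238.] rect ctr 443 -342 size 23 20 long axis deg 88.6
comb px [334. 234.] rect ctr 458 -143 size 9 6 long axis deg 43.2
comb px [350. 241.] rect ctr 444 -180 size 83 22 long axis deg 43.1
beaker px [306. 249.] rect ctr 424 -70 size 76 57 long axis deg 24.8
0.15
```

View pics/crop.png

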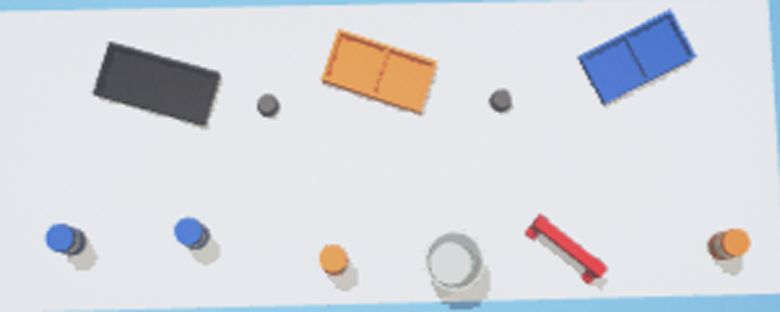

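The crop shows the black tray centred near image pixel (190.6,177.3). The comb's bar is centred near (349.6,238.5), and the vials are clear of each other.

Call:
{"name": "arm_command", "arguments": {
  "targets": [0.165,0.16,0,0,0,0.075,0.165,0.16,0,0,0,0.075,0.165,0.16,0,0,0,0.075,0.165,0.16,0,0,0,0.075,0.165,0.16,0,0,0,0.075,0.165,0.16,0,0,0,0.075,0.165,0.16,0,0,0,0.075,0.165,0.16,0,0,0,0.075],
  "gripper": 1,
  "force": 30
}}

```text
time: 1.15
tcp_pos: [0.4447, -0.3414, 0.2312]
ee_rot: [0.814, 0.58, -0.0, -0.0]
contact_force: [0.4, -0.3, -0.5]
width: 1.004
gripper_force: 0.0
```

```bash
cat >> h.py <<'E'
def st():
    s=robot.state();from scipy.spatial.transform import Rotation as R
    y=R.from_quat(s["ee_rot"]).as_matrix();a=np.degrees(np.arctan2(y[1,1],y[0,1]))
    print("t",round(s["time"],2),"tcp",(s["tcp_pos"]*1000).round(1),"closing deg",round((a+90)%180-90,1),"w",round(s["width"],3),"gf",round(s["gripper_force"],1),"q6",s["joint_pos"][5].round(2),"F",s["contact_force"].round(1));return s
E
python3 - <<'E'
from h import *
st();r=robot.read_camera("top")
f=lambda X,Y:((X+.5)/2.6-.5+130,(Y+.5)/2.6-.5+145)
w=[ray(r,f(*p),.014) for p in((110,43),(219,73),(207,125),(94,95))]
w=np.array(w)*1000;print("black",w.mean(0).round(),"long",np.degrees(np.arctan2(*(w[0]-w[1])[1::-1])))
w=np.array([ray(r,f(*p),.044) for p in((540,218),(603,269))])*1000;print("comb",w.round(),w.mean(0).round(),np.degrees(np.arctan2(*(w[0]-w[1])[1::-1])))
print("beaker",(ray(r,f(454,262),.065)*1000).round())
E
```

```text
t 1.15 tcp [ 444.7 -341.4  231.2] closing deg -19.1 w 1.004 gf 0.0 q6 -0.32 F [ 0.4 -0.3 -0.5]
black [622. 229.  14.] long 73.1648904675349
comb [[ 473. -153.   44.]
 [ 421. -213.   44.]] [ 447. -183.   44.] 49.27225623121299
beaker [430. -64.  65.]
```

Call:
{"name": "arm_command", "arguments": {
  "targets": [0,0,-0.25,0,0,0,0,0,-0.25,0,0,0,0,0,-0.25,0,0,0,0,0,-0.2,0,0,0,0,0,-0.095,0,0,0,0,0,0,0,0,0]
}}

```text
time: 1.95
tcp_pos: [0.4432, -0.3423, 0.0215]
ee_rot: [0.816, 0.579, -0.0, -0.001]
contact_force: [-0.5, 0.5, 0.7]
width: 1.001
gripper_force: 0.0
```

Call:
{"name": "arm_command", "arguments": {
  "targets": [0,0,0,0,0,0,0,0,0,0,0,0,0,0,0,0,0,0,0,0,0,0,0,0,0,0,0,0,0,0,0,0,0,0,0,0],
  "gripper": 0
}}

```text
time: 2.7
tcp_pos: [0.4442, -0.3429, 0.0232]
ee_rot: [0.816, 0.579, 0.0, 0.001]
contact_force: [-0.4, 1.1, 6.9]
width: 0.319
gripper_force: 29.1
```

```bash
python3 - <<'E'
from h import *
st();r=robot.read_camera("scene")
cv2.imwrite("pics/g1.png",cv2.resize(r["pixels"][180:330,30:230,::-1],None,fx=3,fy=3))
E
```

```text
t 2.7 tcp [ 444.2 -342.9   23.2] closing deg -19.3 w 0.319 gf 29.1 q6 -0.32 F [-0.4  1.1  6.9]
```

View pics/g1.png

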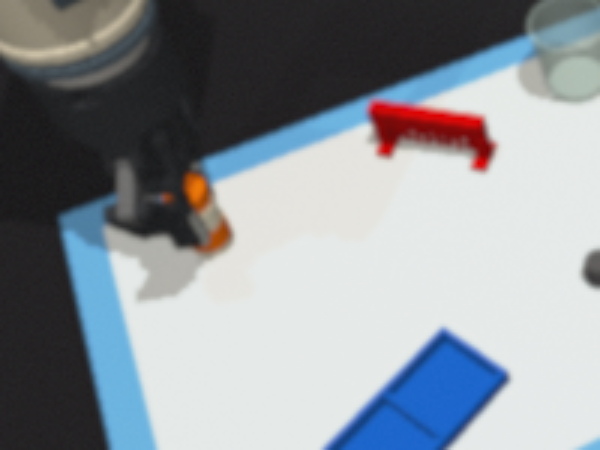

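Gripped well: the cap's lean in the crop at (197,188) matches the perspective in the first picture. Next I lift it and carry it to the near orange bay.

Call:
{"name": "arm_command", "arguments": {
  "targets": [0,0,0.05,0,0,0,0,0,0.15,0,0,0,0,0,0.2,0,0,0,0,0,0.15,0,0,0]
}}

```text
time: 3.25
tcp_pos: [0.4441, -0.3428, 0.1345]
ee_rot: [0.816, 0.579, 0.0, 0.001]
contact_force: [0.3, -0.4, -0.4]
width: 0.32
gripper_force: 29.7
```

Call:
{"name": "arm_command", "arguments": {
  "targets": [0.06,0.1,0,0,0,0,0.13,0.24,0,0,0,0,0.13,0.24,0,0,0,0,0.13,0.24,0,0,0,0,0.13,0.24,0,0,0,0,0.13,0.24,0,0,0,0,0.12,0.22,0,0,0,0,0.06,0.085,0,0,0,0]
}}

```text
time: 4.25
tcp_pos: [0.6228, -0.0191, 0.1329]
ee_rot: [0.815, 0.58, 0.0, 0.0]
contact_force: [0.6, -1.2, -0.2]
width: 0.317
gripper_force: 29.7
```

```bash
python3 - <<'E'
from h import *
st();r=robot.read_camera("scene")
cv2.imwrite("pics/g2.png",cv2.resize(r["pixels"][120:300,200:400,::-1],None,fx=3,fy=3))
E
```

```text
t 4.25 tcp [622.8 -19.1 132.9] closing deg -19.1 w 0.317 gf 29.7 q6 0.3 F [ 0.6 -1.2 -0.2]
```

View pics/g2.png

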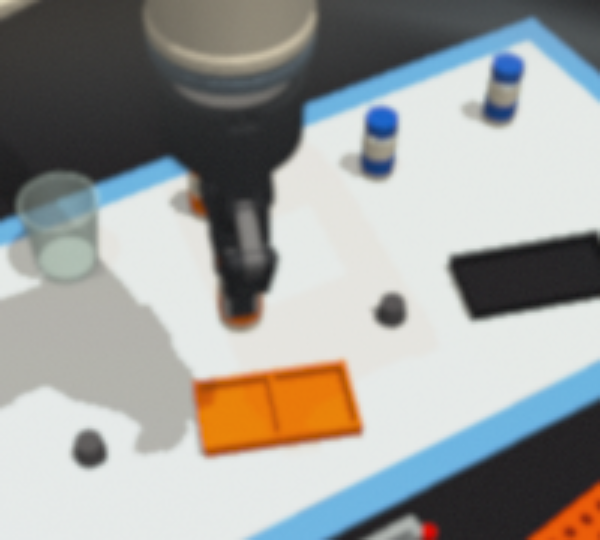

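The vial hangs upright between the fingers at (240,310) in the crop, over the orange tray. I'll lower it.

Call:
{"name": "arm_command", "arguments": {
  "targets": [0,-0.01,-0.2,0,0,0,0,0,-0.18,0,0,0,0,0,-0.08,0,0,0,0,0,-0.05,0,0,0,0,0,-0.02,0,0,0,0,0,0,0,0,0]
}}

```text
time: 5.05
tcp_pos: [0.6226, -0.0238, 0.0275]
ee_rot: [0.816, 0.579, 0.001, 0.001]
contact_force: [-0.1, 0.3, -1.0]
width: 0.314
gripper_force: 29.7
```

```bash
python3 -c "from h import *;st()"
```

```text
t 5.05 tcp [622.6 -23.8  27.5] closing deg -19.3 w 0.314 gf 29.7 q6 0.3 F [-0.1  0.3 -1. ]
```

Call:
{"name": "arm_command", "arguments": {
  "targets": [0,0,-0.005,0,0,0,0,0,0,0,0,0]
}}

```text
time: 5.3
tcp_pos: [0.6228, -0.0237, 0.0272]
ee_rot: [0.816, 0.579, 0.001, 0.001]
contact_force: [-3.7, -0.7, 10.9]
width: 0.32
gripper_force: 30.8
```

Call:
{"name": "arm_command", "arguments": {
  "targets": [0,0,0,0,0,0,0,0,0,0,0,0,0,0,0,0,0,0,0,0,0,0,0,0,0,0,0.15,0,0,0,0,0,0.25,0,0,0,0,0,0.25,0,0,0],
  "gripper": 0.8
}}

```text
time: 6.18
tcp_pos: [0.6215, -0.0236, 0.1563]
ee_rot: [0.816, 0.579, -0.0, -0.0]
contact_force: [0.1, -0.7, 0.4]
width: 0.804
gripper_force: 0.0
```

Call:
{"name": "arm_command", "arguments": {
  "targets": [-0.18,0.077,0,0,0,0,-0.185,0.077,0,0,0,0,-0.185,0.077,0,0,0,0,-0.185,0.077,0,0,0,0,-0.185,0.077,0,0,0,0,0,0,0,0,0,0]
}}

```text
time: 6.92
tcp_pos: [0.4352, 0.054, 0.1551]
ee_rot: [0.815, 0.579, -0.001, -0.0]
contact_force: [0.6, -0.1, 0.2]
width: 0.807
gripper_force: 0.0
```

```bash
python3 - <<'E'
from h import *
st();r=robot.read_camera("scene")
cv2.imwrite("pics/g3.png",cv2.resize(r["pixels"][120:300,200:400,::-1],None,fx=3,fy=3))
E
```

```text
t 6.92 tcp [435.2  54.  155.1] closing deg -19.2 w 0.807 gf 0.0 q6 0.45 F [ 0.6 -0.1  0.2]
```

View pics/g3.png

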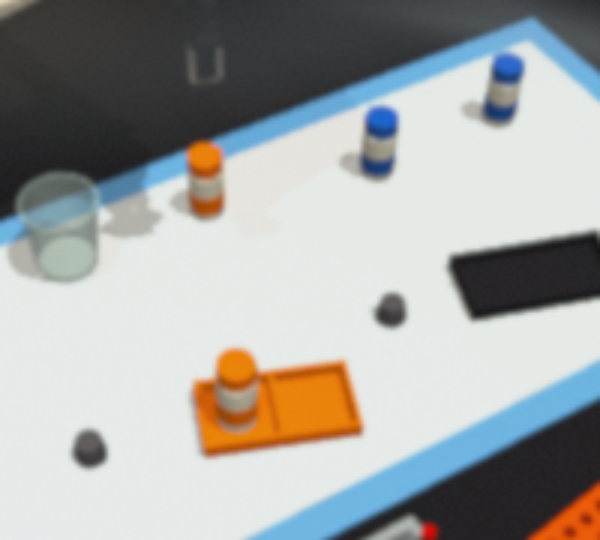

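The first orange vial stands upright in its bay at (237,390) in the crop. Now the second orange vial.

Call:
{"name": "arm_command", "arguments": {
  "targets": [0.01,0,-0.2,0,0,0,0,0,-0.22,0,0,0,0,0,-0.15,0,0,0,0,0,-0.095,0,0,0,0,0,0,0,0,0]
}}

```text
time: 7.6
tcp_pos: [0.44, 0.053, 0.0211]
ee_rot: [0.816, 0.579, -0.001, -0.0]
contact_force: [-0.1, 1.3, 0.5]
width: 0.799
gripper_force: 0.0
```

Call:
{"name": "arm_command", "arguments": {
  "targets": [0,0,0,0,0,0,0,0,0,0,0,0,0,0,0,0,0,0,0,0,0,0,0,0,0,0,0,0,0,0],
  "gripper": 0
}}

```text
time: 8.22
tcp_pos: [0.4406, 0.0535, 0.0232]
ee_rot: [0.815, 0.579, 0.001, 0.001]
contact_force: [0.4, -0.6, 6.7]
width: 0.315
gripper_force: 29.5
```

Call:
{"name": "arm_command", "arguments": {
  "targets": [0,0,0.05,0,0,0,0,0,0.15,0,0,0,0,0,0.2,0,0,0,0,0,0.2,0,0,0,0,0,0,0,0,0]
}}

```text
time: 8.85
tcp_pos: [0.4418, 0.0537, 0.1456]
ee_rot: [0.816, 0.579, 0.003, 0.002]
contact_force: [-0.3, -0.2, -0.2]
width: 0.315
gripper_force: 29.7
```

Call:
{"name": "arm_command", "arguments": {
  "targets": [0.1,-0.01,0,0,0,0,0.2,-0.025,0,0,0,0,0.2,-0.03,0,0,0,0,0.2,-0.03,0,0,0,0,0.19,-0.025,0,0,0,0,0.1,-0.01,0,0,0,0,0,0,0,0,0,0]
}}

```text
time: 9.72
tcp_pos: [0.6381, 0.0272, 0.1412]
ee_rot: [0.816, 0.579, -0.0, -0.0]
contact_force: [-1.1, -0.6, -1.0]
width: 0.314
gripper_force: 29.7
```

Call:
{"name": "arm_command", "arguments": {
  "targets": [0,0,-0.2,0,0,0,0,0,-0.2,0,0,0,0,0,-0.1,0,0,0,0,0,-0.06,0,0,0,0,0,-0.025,0,0,0,0,0,-0.008,0,0,0,0,0,0,0,0,0]
}}

```text
time: 10.6
tcp_pos: [0.6374, 0.0276, 0.0271]
ee_rot: [0.816, 0.579, -0.0, -0.0]
contact_force: [-11.8, 0.0, 25.9]
width: 0.314
gripper_force: 32.7
```

Call:
{"name": "arm_command", "arguments": {
  "targets": [0,0,0.008,0,0,0,0,0,0,0,0,0]
}}

```text
time: 10.85
tcp_pos: [0.6388, 0.0275, 0.0271]
ee_rot: [0.816, 0.579, 0.001, 0.001]
contact_force: [-2.4, -0.3, 11.0]
width: 0.315
gripper_force: 31.1
```

Call:
{"name": "arm_command", "arguments": {
  "targets": [0,0,0,0,0,0,0,0,0,0,0,0,0,0,0,0,0,0,0,0,0,0,0,0,0,0,0.15,0,0,0,0,0,0.25,0,0,0,0,0,0.25,0,0,0],
  "gripper": 0.8
}}

```text
time: 11.72
tcp_pos: [0.6374, 0.0274, 0.1562]
ee_rot: [0.816, 0.579, -0.0, -0.0]
contact_force: [0.0, -0.1, 0.0]
width: 0.801
gripper_force: 0.0
```

```bash
python3 -c "from h import *;st()"
```

```text
t 11.72 tcp [637.4  27.4 156.2] closing deg -19.3 w 0.801 gf 0.0 q6 0.38 F [ 0.  -0.1  0. ]
```

Call:
{"name": "arm_command", "arguments": {
  "targets": [-0.107,0.104,0,0,0,0.062,-0.107,0.104,0,0,0,0.062,-0.107,0.104,0,0,0,0.062,-0.107,0.104,0,0,0,0.062,-0.107,0.104,0,0,0,0.062,-0.107,0.104,0,0,0,0.062,-0.107,0.104,0,0,0,0.062,-0.106,0.102,0,0,0,0.062]
}}

```text
time: 12.72
tcp_pos: [0.466, 0.194, 0.1553]
ee_rot: [0.533, 0.846, 0.0, -0.0]
contact_force: [0.1, 0.6, 0.4]
width: 0.796
gripper_force: 0.0
```

```bash
python3 -c "from h import *;st()"
```

```text
t 12.72 tcp [466.  194.  155.3] closing deg 25.5 w 0.796 gf 0.0 q6 -0.05 F [0.1 0.6 0.4]
```

Call:
{"name": "arm_command", "arguments": {
  "targets": [0,0,-0.2,0,0,0,0,0,-0.22,0,0,0,0,0,-0.15,0,0,0,0,0,-0.096,0,0,0,0,0,0,0,0,0]
}}

```text
time: 13.35
tcp_pos: [0.4657, 0.193, 0.0209]
ee_rot: [0.535, 0.845, -0.001, -0.001]
contact_force: [-0.3, 0.3, 0.7]
width: 0.797
gripper_force: 0.0
```

Call:
{"name": "arm_command", "arguments": {
  "targets": [0,0,0,0,0,0,0,0,0,0,0,0,0,0,0,0,0,0,0,0,0,0,0,0,0,0,0,0,0,0],
  "gripper": 0
}}

```text
time: 13.98
tcp_pos: [0.4676, 0.1937, 0.0231]
ee_rot: [0.535, 0.845, 0.001, 0.001]
contact_force: [-0.0, -0.7, 7.3]
width: 0.314
gripper_force: 29.7
```

Call:
{"name": "arm_command", "arguments": {
  "targets": [0,0,0.05,0,0,0,0,0,0.15,0,0,0,0,0,0.2,0,0,0,0,0,0.2,0,0,0,0,0,0,0,0,0]
}}

```text
time: 14.6
tcp_pos: [0.4687, 0.1942, 0.1456]
ee_rot: [0.535, 0.845, 0.003, 0.002]
contact_force: [0.0, -0.9, -0.6]
width: 0.319
gripper_force: 29.7
```

```bash
python3 - <<'E'
from h import *
st();r=robot.read_camera("scene")
cv2.imwrite("pics/g4.png",cv2.resize(r["pixels"][120:300,200:400,::-1],None,fx=3,fy=3))
E
```

```text
t 14.6 tcp [468.7 194.2 145.6] closing deg 25.4 w 0.319 gf 29.7 q6 -0.05 F [ 0.  -0.9 -0.6]
```

View pics/g4.png

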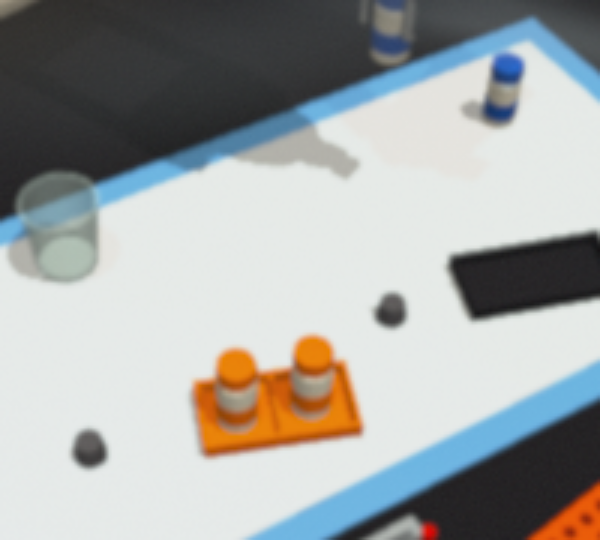

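Both orange vials stand in their bays, at (237,390) and (312,378) in the crop. The blue vial is held upright.

Call:
{"name": "arm_command", "arguments": {
  "targets": [0.04,-0.1,0,0,0,0,0.083,-0.22,0,0,0,0,0.083,-0.22,0,0,0,0,0.083,-0.22,0,0,0,0,0.083,-0.22,0,0,0,0,0.083,-0.22,0,0,0,0,0.083,-0.22,0,0,0,0,0.083,-0.22,0,0,0,0]
}}

```text
time: 15.65
tcp_pos: [0.5904, -0.1359, 0.1406]
ee_rot: [0.535, 0.845, -0.0, -0.001]
contact_force: [0.8, 0.6, 1.5]
width: 0.318
gripper_force: 29.7
```

Call:
{"name": "arm_command", "arguments": {
  "targets": [0.083,-0.22,0,0,0,0,0.083,-0.22,0,0,0,0,0.08,-0.2,0,0,0,0,0.05,-0.13,0,0,0,0,0,0,0,0,0,0]
}}

```text
time: 16.27
tcp_pos: [0.6496, -0.2901, 0.1401]
ee_rot: [0.535, 0.845, -0.0, -0.001]
contact_force: [-0.3, 0.8, -0.3]
width: 0.316
gripper_force: 29.7
```

```bash
python3 -c "from h import *;st()"
```

```text
t 16.27 tcp [ 649.6 -290.1  140.1] closing deg 25.3 w 0.316 gf 29.7 q6 -0.86 F [-0.3  0.8 -0.3]
```

Call:
{"name": "arm_command", "arguments": {
  "targets": [0.01,0.01,-0.2,0,0,0,0,0,-0.2,0,0,0,0,0,-0.08,0,0,0,0,0,-0.05,0,0,0,0,0,-0.025,0,0,0,0,0,-0.005,0,0,0,0,0,0,0,0,0]
}}

```text
time: 17.15
tcp_pos: [0.6527, -0.2868, 0.031]
ee_rot: [0.535, 0.845, 0.0, 0.001]
contact_force: [0.4, -0.9, 0.1]
width: 0.318
gripper_force: 29.7
```

```bash
python3 -c "from h import *;st()"
```

```text
t 17.15 tcp [ 652.7 -286.8   31. ] closing deg 25.4 w 0.318 gf 29.7 q6 -0.86 F [ 0.4 -0.9  0.1]
```

Call:
{"name": "arm_command", "arguments": {
  "targets": [0,0,-0.01,0,0,0,0,0,-0.007,0,0,0,0,0,0,0,0,0]
}}

```text
time: 17.52
tcp_pos: [0.6524, -0.2867, 0.0271]
ee_rot: [0.535, 0.845, 0.0, 0.0]
contact_force: [-1.9, 0.3, 3.1]
width: 0.317
gripper_force: 30.0
```

Call:
{"name": "arm_command", "arguments": {
  "targets": [0,0,0,0,0,0,0,0,0,0,0,0,0,0,0,0,0,0,0,0,0,0,0,0,0,0,0.15,0,0,0,0,0,0.25,0,0,0,0,0,0.25,0,0,0],
  "gripper": 0.8
}}

```text
time: 18.4
tcp_pos: [0.6519, -0.2864, 0.1577]
ee_rot: [0.535, 0.845, -0.0, -0.0]
contact_force: [0.7, -0.5, 0.5]
width: 0.8
gripper_force: 0.0
```

```bash
python3 - <<'E'
from h import *
r=robot.read_camera("top");c=r["pixels"][215:265,320:380,::-1];cv2.imwrite("pics/comb.png",cv2.resize(c,None,fx=10,fy=10,interpolation=2))
s=robot.read_camera("scene");c=s["pixels"][160:360,60:240,::-1];cv2.imwrite("pics/comb_s.png",cv2.resize(c,None,fx=3,fy=3,interpolation=2))
E
```

```text
(no output)
```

View pics/comb.png

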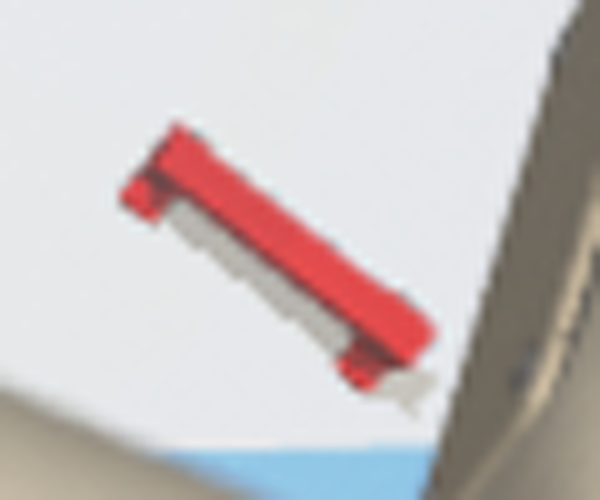

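View pics/comb_s.png

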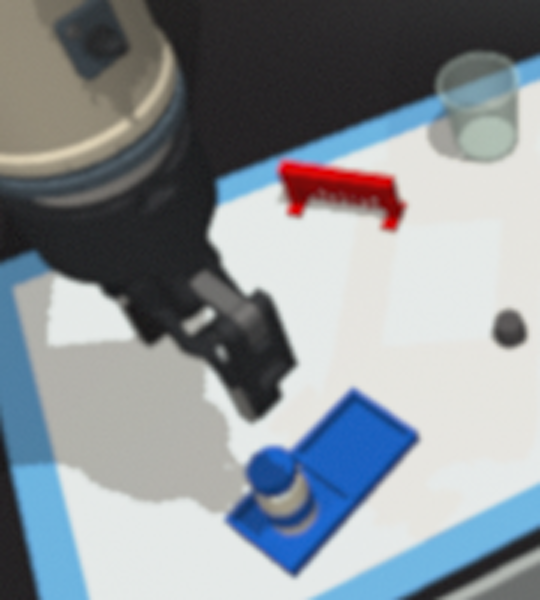

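The crop shows the comb bar's long axis running from about (168,138) to (422,350), which is about 49° in the world. Its centre comes out near (446.5,-182) mm. In the scene view the blue vial stands in its bay.

Call:
{"name": "arm_command", "arguments": {
  "targets": [-0.128,0.065,0,0,0,-0.092,-0.128,0.065,0,0,0,-0.092,-0.128,0.065,0,0,0,-0.092,-0.128,0.065,0,0,0,-0.092,-0.128,0.065,0,0,0,-0.092,-0.128,0.065,0,0,0,-0.092,-0.128,0.065,0,0,0,-0.092,-0.13,0.066,0,0,0,-0.09]
}}

```text
time: 19.5
tcp_pos: [0.4459, -0.1819, 0.1563]
ee_rot: [0.91, 0.415, -0.0, -0.0]
contact_force: [0.4, -1.1, 0.3]
width: 0.803
gripper_force: 0.0
```

Call:
{"name": "arm_command", "arguments": {
  "targets": [0,0,-0.15,0,0,0,0,0,-0.2,0,0,0,0,0,0,0,0,0]
}}

```text
time: 19.88
tcp_pos: [0.4447, -0.1815, 0.0845]
ee_rot: [0.909, 0.417, -0.002, -0.002]
contact_force: [0.7, 0.2, 0.2]
width: 0.799
gripper_force: 0.0
```

```bash
python3 - <<'E'
from h import *
st();s=robot.read_camera("scene");c=s["pixels"][160:260,110:240,::-1];cv2.imwrite("pics/comb_g.png",cv2.resize(c,None,fx=5,fy=5,interpolation=2))
E
```

```text
t 19.88 tcp [ 444.7 -181.5   84.5] closing deg -40.7 w 0.799 gf 0.0 q6 0.32 F [0.7 0.2 0.2]
```

View pics/comb_g.png

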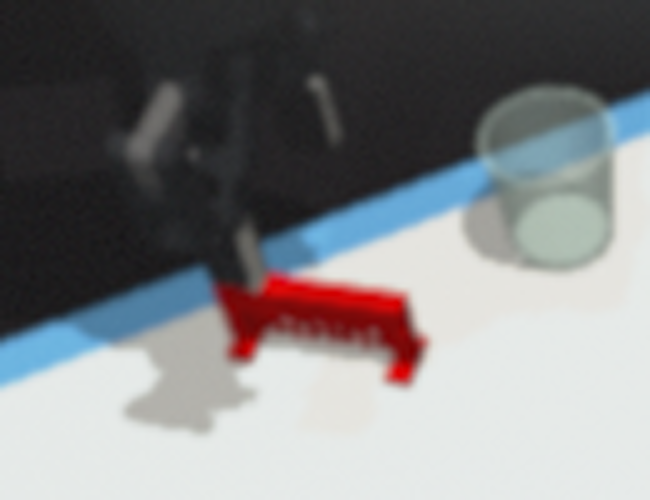

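The near finger at (250,255) in the crop is in front of the bar, and the gripper straddles it. I'll descend and close.

Call:
{"name": "arm_command", "arguments": {
  "targets": [0.008,0,-0.15,0,0,0,0,0,-0.12,0,0,0,0,0,-0.065,0,0,0,0,0,0,0,0,0]
}}

```text
time: 20.42
tcp_pos: [0.4487, -0.1825, 0.0199]
ee_rot: [0.909, 0.417, -0.0, -0.0]
contact_force: [-0.6, 0.9, 0.4]
width: 0.802
gripper_force: 0.0
```

Call:
{"name": "arm_command", "arguments": {
  "targets": [0,0,0,0,0,0,0,0,0,0,0,0,0,0,0,0,0,0,0,0,0,0,0,0,0,0,0,0,0,0,0,0,0,0,0,0,0,0,0,0,0,0],
  "gripper": 0
}}

```text
time: 21.3
tcp_pos: [0.4486, -0.1824, 0.0196]
ee_rot: [0.909, 0.417, -0.0, -0.0]
contact_force: [-0.7, -0.4, 0.1]
width: 0.133
gripper_force: 32.9
```

```bash
python3 -c "from h import *;st()"
```

```text
t 21.3 tcp [ 448.6 -182.4   19.6] closing deg -40.7 w 0.133 gf 32.9 q6 0.32 F [-0.7 -0.4  0.1]
```

Call:
{"name": "arm_command", "arguments": {
  "targets": [0,0,0.05,0,0,0,0,0,0.12,0,0,0,0,0,0.2,0,0,0,0,0,0.2,0,0,0,0,0,0.05,0,0,0,0,0,0,0,0,0]
}}

```text
time: 22.05
tcp_pos: [0.4488, -0.1825, 0.1441]
ee_rot: [0.909, 0.417, 0.0, 0.0]
contact_force: [0.1, -0.1, -1.1]
width: 0.132
gripper_force: 33.0
```

Call:
{"name": "arm_command", "arguments": {
  "targets": [0.04,0.09,0,0,0,0.02,0.072,0.17,0,0,0,0.022,0.072,0.17,0,0,0,0.022,0.072,0.17,0,0,0,0.022,0.072,0.17,0,0,0,0.022,0.072,0.17,0,0,0,0.022,0.072,0.17,0,0,0,0.022,0.072,0.17,0,0,0,0.022]
}}

```text
time: 23.05
tcp_pos: [0.5566, 0.0747, 0.1416]
ee_rot: [0.843, 0.538, -0.001, -0.001]
contact_force: [-0.6, -0.4, -0.8]
width: 0.135
gripper_force: 33.0
```

Call:
{"name": "arm_command", "arguments": {
  "targets": [0.072,0.17,0,0,0,0.022,0.072,0.17,0,0,0,0.022,0.072,0.17,0,0,0,0.022,0.072,0.17,0,0,0,0.022,0.04,0.09,0,0,0,0,0,0,0,0,0,0]
}}

```text
time: 23.8
tcp_pos: [0.6225, 0.2281, 0.1422]
ee_rot: [0.804, 0.594, -0.001, -0.0]
contact_force: [-0.1, -1.4, -1.1]
width: 0.13
gripper_force: 33.0
```

```bash
python3 - <<'E'
from h import *
st();s=robot.read_camera("scene");c=s["pixels"][110:260,260:450,::-1];cv2.imwrite("pics/comb_p.png",cv2.resize(c,None,fx=4,fy=4,interpolation=2))
E
```

```text
t 23.8 tcp [622.5 228.1 142.2] closing deg -17.1 w 0.13 gf 33.0 q6 0.65 F [-0.1 -1.4 -1.1]
```

View pics/comb_p.png

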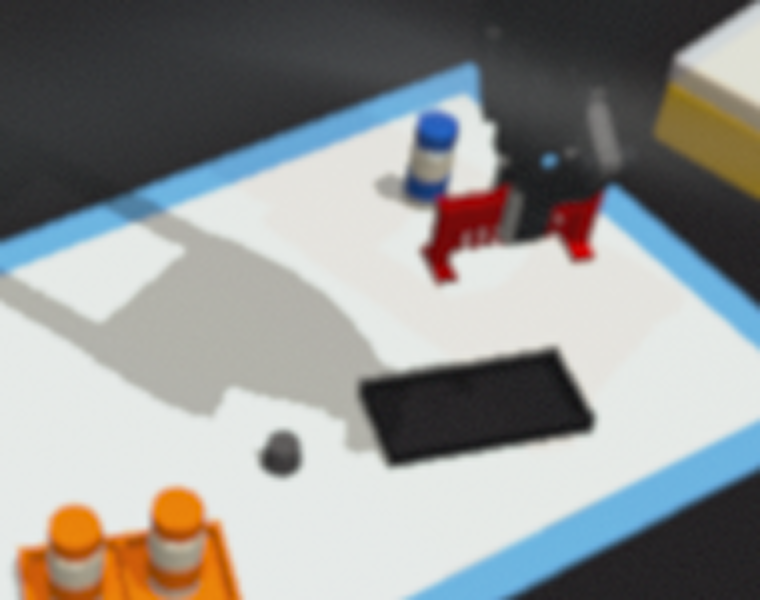

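The comb hangs level, with feet at (440,275) and (580,255) in the crop, parallel to the black tray. I'll lower it.

Call:
{"name": "arm_command", "arguments": {
  "targets": [0,0,-0.2,0,0,0,0,0,-0.2,0,0,0,0,0,-0.1,0,0,0,0,0,-0.05,0,0,0,0,0,-0.02,0,0,0,0,0,0,0,0,0]
}}

```text
time: 24.6
tcp_pos: [0.6236, 0.2277, 0.0305]
ee_rot: [0.805, 0.594, 0.001, 0.0]
contact_force: [0.0, -0.8, -1.4]
width: 0.133
gripper_force: 33.0
```

```bash
python3 -c "from h import *;st()"
```

```text
t 24.6 tcp [623.6 227.7  30.5] closing deg -17.1 w 0.133 gf 33.0 q6 0.65 F [ 0.  -0.8 -1.4]
```

Call:
{"name": "arm_command", "arguments": {
  "targets": [0,0,-0.02,0,0,0,0,0,-0.013,0,0,0,0,0,0,0,0,0]
}}

```text
time: 24.98
tcp_pos: [0.6233, 0.2278, 0.0234]
ee_rot: [0.804, 0.594, 0.0, 0.0]
contact_force: [1.2, -1.0, 0.3]
width: 0.134
gripper_force: 33.2
```

```bash
python3 -c "from h import *;st()"
```

```text
t 24.98 tcp [623.3 227.8  23.4] closing deg -17.1 w 0.134 gf 33.2 q6 0.65 F [ 1.2 -1.   0.3]
```

Just at contact, so I release.

Call:
{"name": "arm_command", "arguments": {
  "targets": [0,0,-0.002,0,0,0,0,0,0,0,0,0,0,0,0,0,0,0,0,0,0,0,0,0,0,0,0.15,0,0,0,0,0,0.25,0,0,0,0,0,0.25,0,0,0],
  "gripper": 0.7
}}

```text
time: 25.85
tcp_pos: [0.6227, 0.2275, 0.1538]
ee_rot: [0.804, 0.594, -0.0, -0.0]
contact_force: [0.4, -0.5, -0.3]
width: 0.704
gripper_force: 0.0
```

```bash
python3 -c "from h import *;st()"
```

```text
t 25.85 tcp [622.7 227.5 153.8] closing deg -17.1 w 0.704 gf 0.0 q6 0.65 F [ 0.4 -0.5 -0.3]
```

Call:
{"name": "arm_command", "arguments": {
  "targets": [-0.134,0.075,0,0,0,0.079,-0.134,0.075,0,0,0,0.079,-0.134,0.075,0,0,0,0.079,-0.134,0.075,0,0,0,0.079,-0.134,0.075,0,0,0,0.079,-0.134,0.075,0,0,0,0.079,0,0,0,0,0,0],
  "gripper": 0.8
}}

```text
time: 26.72
tcp_pos: [0.4606, 0.3182, 0.1527]
ee_rot: [0.532, 0.847, -0.0, -0.0]
contact_force: [0.3, 0.0, 0.1]
width: 0.796
gripper_force: 0.0
```

```bash
python3 - <<'E'
from h import *
st();s=robot.read_camera("scene");c=s["pixels"][110:260,260:450,::-1];cv2.imwrite("pics/blue2.png",cv2.resize(c,None,fx=4,fy=4,interpolation=2))
E
```

```text
t 26.73 tcp [460.6 318.2 152.7] closing deg 25.7 w 0.796 gf 0.0 q6 0.15 F [0.3 0.  0.1]
```

View pics/blue2.png

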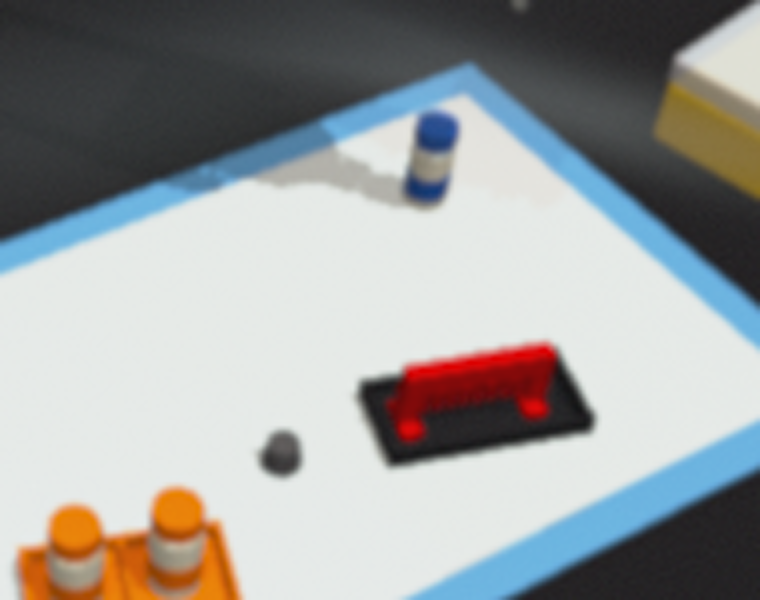

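The comb stands in the black tray, feet at (410,430) and (535,408) in the crop. The last blue vial is still at (430,160).

Call:
{"name": "arm_command", "arguments": {
  "targets": [0.005,0,-0.2,0,0,0,0,0,-0.22,0,0,0,0,0,-0.15,0,0,0,0,0,-0.085,0,0,0,0,0,0,0,0,0]
}}

```text
time: 27.4
tcp_pos: [0.4633, 0.3171, 0.0209]
ee_rot: [0.534, 0.846, -0.001, -0.0]
contact_force: [0.8, 0.1, 0.5]
width: 0.799
gripper_force: 0.0
```

Call:
{"name": "arm_command", "arguments": {
  "targets": [0,0,0,0,0,0,0,0,0,0,0,0,0,0,0,0,0,0,0,0,0,0,0,0,0,0,0,0,0,0],
  "gripper": 0
}}

```text
time: 28.02
tcp_pos: [0.464, 0.3182, 0.0229]
ee_rot: [0.533, 0.846, 0.001, 0.0]
contact_force: [0.6, -1.3, 8.0]
width: 0.312
gripper_force: 29.8
```

Call:
{"name": "arm_command", "arguments": {
  "targets": [0,0,0.05,0,0,0,0,0,0.15,0,0,0,0,0,0.2,0,0,0,0,0,0.2,0,0,0,0,0,0,0,0,0]
}}

```text
time: 28.65
tcp_pos: [0.4649, 0.3188, 0.1454]
ee_rot: [0.533, 0.846, 0.003, 0.001]
contact_force: [-0.6, 0.4, -1.0]
width: 0.317
gripper_force: 29.7
```

```bash
python3 -c "from h import *;st()"
```

```text
t 28.65 tcp [464.9 318.8 145.4] closing deg 25.5 w 0.317 gf 29.7 q6 0.15 F [-0.6  0.4 -1. ]
```

Call:
{"name": "arm_command", "arguments": {
  "targets": [0.03,-0.1,0,0,0,0,0.064,-0.22,0,0,0,0,0.064,-0.22,0,0,0,0,0.064,-0.22,0,0,0,0,0.064,-0.22,0,0,0,0,0.064,-0.22,0,0,0,0,0.064,-0.22,0,0,0,0,0.064,-0.22,0,0,0,0]
}}

```text
time: 29.65
tcp_pos: [0.5577, -0.0129, 0.1403]
ee_rot: [0.533, 0.846, -0.001, -0.001]
contact_force: [0.6, 0.6, 0.2]
width: 0.318
gripper_force: 29.7
```

Call:
{"name": "arm_command", "arguments": {
  "targets": [0.065,-0.22,0,0,0,0,0.065,-0.22,0,0,0,0,0.065,-0.22,0,0,0,0,0.065,-0.22,0,0,0,0,0.06,-0.18,0,0,0,0,0.027,-0.095,0,0,0,0,0,0,0,0,0,0]
}}

```text
time: 30.52
tcp_pos: [0.6272, -0.2424, 0.1405]
ee_rot: [0.534, 0.845, -0.0, -0.001]
contact_force: [-1.2, 0.6, 0.6]
width: 0.319
gripper_force: 29.7
```

```bash
python3 -c "from h import *;st()"
```

```text
t 30.52 tcp [ 627.2 -242.4  140.5] closing deg 25.4 w 0.319 gf 29.7 q6 -0.82 F [-1.2  0.6  0.6]
```

Call:
{"name": "arm_command", "arguments": {
  "targets": [0.012,0.012,-0.2,0,0,0,0,0,-0.2,0,0,0,0,0,-0.08,0,0,0,0,0,-0.05,0,0,0,0,0,-0.025,0,0,0,0,0,-0.012,0,0,0,0,0,-0.008,0,0,0,0,0,0,0,0,0]
}}

```text
time: 31.52
tcp_pos: [0.6308, -0.2391, 0.0271]
ee_rot: [0.533, 0.846, 0.0, 0.0]
contact_force: [-0.3, 0.1, -0.4]
width: 0.315
gripper_force: 29.7
```

```bash
python3 -c "from h import *;st()"
```

```text
t 31.52 tcp [ 630.8 -239.1   27.1] closing deg 25.5 w 0.315 gf 29.7 q6 -0.81 F [-0.3  0.1 -0.4]
```

Call:
{"name": "arm_command", "arguments": {
  "targets": [0,0,-0.004,0,0,0,0,0,0,0,0,0]
}}

```text
time: 31.78
tcp_pos: [0.6309, -0.2391, 0.0269]
ee_rot: [0.533, 0.846, 0.0, 0.0]
contact_force: [-1.8, 0.7, 6.2]
width: 0.317
gripper_force: 30.1
```

Call:
{"name": "arm_command", "arguments": {
  "targets": [0,0,0,0,0,0,0,0,0,0,0,0,0,0,0,0,0,0,0,0,0,0,0,0,0,0,0.15,0,0,0,0,0,0.25,0,0,0,0,0,0.25,0,0,0],
  "gripper": 0.8
}}

```text
time: 32.65
tcp_pos: [0.6303, -0.2389, 0.1569]
ee_rot: [0.533, 0.846, -0.0, -0.0]
contact_force: [-0.0, -0.4, -0.5]
width: 0.799
gripper_force: 0.0
```

Call:
{"name": "arm_command", "arguments": {
  "targets": [-0.25,0,0.1,0,0,0,-0.25,0,0.1,0,0,0,-0.25,0,0,0,0,0,-0.2,0,0,0,0,0,0,0,0,0,0,0]
}}

```text
time: 33.28
tcp_pos: [0.4381, -0.2387, 0.196]
ee_rot: [0.534, 0.846, -0.0, -0.001]
contact_force: [0.2, -0.8, 0.3]
width: 0.796
gripper_force: 0.0
```

```bash
python3 - <<'E'
from h import *
st();s=robot.read_camera("scene");cv2.imwrite("pics/end.png",s["pixels"][:,:,::-1])
E
```

```text
t 33.27 tcp [ 438.1 -238.7  196. ] closing deg 25.5 w 0.796 gf 0.0 q6 -0.95 F [ 0.2 -0.8  0.3]
```

View pics/end.png

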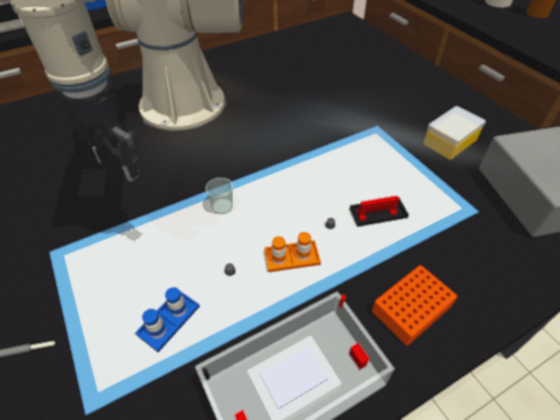

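All five stand in their trays: blue at (153,322) and (176,301), orange at (279,248) and (304,243), comb at (380,208). The beaker is unmoved at (220,196).

```bash
python3 -c "from bench import robot;print(robot.sign_off())"
```

```text
the job is handed in; nothing more can be done
None
```

I handed the job in at about 33 s; sign-off gave no verdict, but the last picture shows all four vials upright in their own bays, the comb on its feet in the black tray, the beaker where it was and the arm clear.

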